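# Lay up a two-tone pepper-mill blank on the clamping plate

## Robot

A 6-joint arm with a two-finger parallel gripper is mounted at the origin on the work surface. World frame = base frame: x ahead of the robot, y to its left, z up, the work surface at z = 0. Lengths are in mm, angles in rad, forces in N, time in s.
With the tool pointing down it reaches from about 325 to 875 mm from the base axis. Payload 4.4 kg.
Tool frame: the origin (TCP) lies on the centre line of the jaws, within the pads' length; the fingertips stand ahead of it and the grasp point (between the pads) lies 6 mm ahead of it (ctrl.tcp_to_tips is the z of the fingertips in the tool frame, in mm); z points along the fingers, y is the line along which they close (so a half turn about z gives the same grasp; the last joint's range is limited). The gripper opens to 85 mm and grips with 20 to 120 N. Pads are 22 mm wide; open, the fingers measure 114 mm over their backs; the gripper's body (76 mm by 85 mm) begins 54 mm behind the grasp point. The pads swing forward as they close: fully open they stand 13 mm farther back than shut.
Start: joints at [1.167, 0.207, 1.542, -0, 1.393, -0.15], TCP at [144.383, 556.58, 256.282] pointing down, gripper open.
Joint ranges: [-2.73, 2.73], [-0.86, 2.22], [0.23, 2.46], [-1.11, 4.25], [0.08, 2.63], [-2.82, 2.82]. Speed limits (rad/s): [2.79, 2.79, 3.14, 3.14, 3.14, 3.14].

## Interface

Orientations are given as a 3x3 rotation matrix whose columns are the frame's x, y, z axes.
In Python, from plant import ctrl, sensors, optics gives the robot as it stands. Calls block until the motion is done:
- ctrl.move_ptp(position, orientation): joint-space move of the TCP to a pose.
- ctrl.move_l(position, rot=None, vel=150, threshold=None): straight line of the TCP; rot=None keeps the orientation; vel is the mean speed in mm/s. With threshold (N) it stops when the force on the tool has changed by that much, and returns True; else False.
- ctrl.set_joints(angles): joint-space move.
- ctrl.gripper_to(opening, force=None): finger opening in mm; force is the grip in N (None keeps the last); returns when the fingers have stopped.
- ctrl.hold(seconds).
- ctrl.solve_ik(position, orientation): joint angles nearest the present ones, or None.
- sensors.read_state(): the state.
- optics.grab_frame(name): name is "side" or "top" or "wrist"; returns (picture, depth): 420x560x3 uint8, red, green, blue; 420x560 float32, mm along the optical axis (not along the pixel's ray), 0 where there is no reading.
- optics.camera_params(name): a dict with "mtx" (3x3 intrinsics, pixels), "R" (3x3) and "t" (3): a world point X has camera coordinates R X + t; the wrist camera has in their place "T_tool_cam" (4x4, takes a point from camera to tool coordinates, whose origin is the TCP and whose axes are the flange's). Camera axes: x right, y down, z forward; pixel columns grow to the right and rows downward; lengths in mm; the calibration is good to about 2 mm. A picture is of the moment at which its call begins: read the wrist's pose just before it. camera_params takes no time and is no camera call.
A pose or a line that the arm cannot do raises ctrl.MotionError and nothing moves.
- ctrl.finish_job(): hands the job in; it is judged then, once.
The state is a dict: "t": time; "q": joint angles; "qvel": joint speeds; "tau": joint torques, N m; "eef_pos": TCP position; "eef_rot": TCP orientation; "force": force on the tool from outside, world axes, zero at the start; "wrist_torque": the same for the moment, N m; "grip_width": finger opening in mm; "grasp_force": force on a finger pad.
Only numpy, scipy, OpenCV 4.12 (cv2) and the standard library are available. Lean on these libraries where they do the work, as an engineer would, in place of code of your own. Each camera call takes 0.05 s, during which the arm holds its last target. There are 200 camera calls.

## Task

Lay up the pepper-mill blank for gluing: first set the pale maple disc flat on the blue clamping plate, centred on its ring. Then take the dark walnut disc from the rack, lean it on the sloping rest and let go, take it again by its rim and set it down gently, not dropped, flat on the pale disc, with the two rims lined up all round. Leave the red spare disc, the glue bottle and the screwdriver where they are.

Things in the scene. Friction and masses are not known exactly. Their poses are not given: they have to be found in the camera images.
- plate_top (a point): centre of the top face of the blue round steel clamping plate: 120 mm across, 15 mm high, fixed on the bench; a white ring of 75 mm diameter is painted round this point. Origin on the top face, 15 mm above the bench, z up
- pale_mid (a point): middle (half-way up) of the pale maple disc: 66 mm diameter, 25 mm thick, about 60 g, loose, lying flat on the bench at the start. Its disc axis is its own z
- dark_mid (a point): middle of the dark walnut disc: 66 mm diameter, 25 mm thick, about 60 g, loose. Its disc axis is its own y. At the start it stands on edge (disc axis level) in one of the two places of the rack
- spare_mid (a point): middle of the cherry-red spare disc, same size as the dark one, disc axis its own y, standing on edge in the other place of the rack; to be left there
- rack: fixed wooden rack, 72 mm (its x) by 150 mm (its y), origin under its centre on the bench. Its two places lie 38 mm either way along its y; the disc in each stands on edge, disc axis along the rack's y, middle 41 mm and top 74 mm above the bench. 6 mm cheeks beside each disc (1 mm play) rise to 32 mm, chocks fore and aft of it to 17 mm
- rest: fixed plywood rest, origin on the bench; its 45 degree slope goes down towards its own +x. The sloping board is 44 mm wide (y), narrower than a disc, and so short that the upper 27 mm of a leaning disc stand free on both faces. At the foot two 10 mm dowels, 20 mm either side of the middle, stick out 14 mm from the slope: a disc rests down against both. Base 100 x 90 mm, 10 mm high
- rest_seat (a point): where the middle of a disc is when it leans on the sloping rest, flat on the slope and down against both dowels: about 56.7 mm above the bench, 12.5 mm off the slope's face. Its axes are those of the rest (x downhill and level, z up)
- glue: white glue bottle, 60 mm diameter, 150 mm high, standing; origin under its centre; a bystander
- screwdriver: screwdriver, 180 mm long, lying on the bench, handle to its own -x; a bystander
Mind the look-alikes: they are no part of the job. What is shaped like the part that bears pale_mid but orange is not meant.

How it is judged (in metres and radians):
On the way, in this order (a step that is already met when the one before it is completed fails the run):
1. the pale disc lies flat and released on the plate, within 6 mm of its centre (horizontal distance between pale_mid and plate_top below 0.006 m and z of pale_mid in the frame of plate_top below 0.015 m and angle between the z axis of pale_mid and the z axis of plate_top, either way round below 0.06 rad and contact force between the fingers and pale below 0.1 N), for 0.2 s.
2. the dark disc leans on the sloping rest, let go (distance between dark_mid and rest_seat below 0.008 m and angle between the y axis of dark_mid and the z axis of plate_top, either way round between 0.65 and 0.92 rad and contact force between the fingers and dark below 0.1 N), for 0.2 s.
At the end, for the whole second after the job is handed in: The pale disc lies flat on the plate within 7 mm of its centre (within 6 mm when first set down), the dark disc lies flat on top of it within 5 mm of its centre (both within about 3 degrees), released and at rest; the spare disc, glue bottle and screwdriver are where they were (horizontal distance between pale_mid and plate_top below 0.007 m and z of pale_mid in the frame of plate_top below 0.015 m and angle between the z axis of pale_mid and the z axis of plate_top, either way round below 0.06 rad and horizontal distance between dark_mid and pale_mid below 0.005 m and z of dark_mid in the frame of plate_top between 0.035 and 0.04 m and angle between the y axis of dark_mid and the z axis of plate_top, either way round below 0.06 rad and linear speed of each of dark, pale below 0.02 m/s and contact force between the fingers and dark below 0.1 N); the robot touches nothing.
It fails at once if the dark disc is rammed onto the pale one (over 60 N between them) (contact force between dark and pale above 60 N).
It fails at once if the dark disc is dropped onto the stack (falls free of the fingers at over 0.45 m/s above the plate, a drop of about 10 mm) (horizontal distance between dark_mid and plate_top below 0.06 m and contact force between the fingers and dark below 0.1 N and linear speed of dark above 0.45 m/s).
It fails at once if the spare disc is disturbed (moved 15 mm) (distance of spare_mid from where it was at the start of the episode above 0.015 m).
It fails at once if the glue bottle is disturbed (moved 20 mm) (distance of glue from where it was at the start of the episode above 0.02 m).
It fails at once if the screwdriver is disturbed (moved 20 mm) (distance of screwdriver from where it was at the start of the episode above 0.02 m).
It also fails if it takes over 64 s, if anything falls off the work surface, if the arm or the gripper's body presses on something with over 40 N, if the wrist force passes 120 N, or if a joint passes its speed limit or range.

## Working session

There is one attempt and no reset: what is moved stays moved. The work goes in short steps, each a Python script; the robot and the scene stay as the last script left them, time stands still between calls to the robot, and variables do not carry over. Pictures are saved under pics/ and viewed, at most 10 in all, crops included, and the job is handed in when it is done.

```bash
ls; mkdir -p pics
python3 - <<'E'
from plant import ctrl,sensors,optics
import cv2,numpy as np
a=[]
for n in("top","side"):
    p,d=optics.grab_frame(n); np.savez(n,p=p,d=d); cv2.imwrite(f"pics/{n}0.png",p[:,:,::-1])
    c=optics.camera_params(n); print(n,c["mtx"].tolist(),np.round(c["R"],4).tolist(),np.round(c["t"],1), -c["R"].T@c["t"])
c=optics.camera_params("wrist");print(c); print(ctrl.tcp_to_tips, sensors.read_state()["t"])
E
```

```text
pics
top [[396.692764882709, 0.0, 277.1950671256683], [0.0, 396.692764882709, 214.1150597116328], [0.0, 0.0, 1.0]] [[0.0069, -1.0, 0.0033], [-0.9905, -0.0073, -0.1372], [0.1372, -0.0023, -0.9905]] [ 14.2 567.9 952.8] [ 431.66327266   20.55635784 1021.62303789]
side [[482.302221948368, 0.0, 284.77820346131875], [0.0, 482.302221948368, 203.9089380038048], [0.0, 0.0, 1.0]] [[0.677, -0.7359, -0.0136], [-0.4516, -0.4008, -0.7971], [0.5812, 0.5458, -0.6036]] [-378.3  333.3  844.6] [ -84.21095087 -605.81536873  770.35122106]
{'mtx': array([[334.54707435,   0.        , 275.39905701],
       [  0.        , 334.54707435, 215.59778415],
       [  0.        ,   0.        ,   1.        ]]), 'T_tool_cam': array([[ 4.30118001e-04, -9.53817658e-01, -3.00385901e-01,
         7.62133906e+01],
       [ 9.99999888e-01,  3.51041800e-04,  3.17218901e-04,
         1.28645299e+00],
       [-1.97120982e-04, -3.00386004e-01,  9.53817703e-01,
        -1.17991142e+02],
       [ 0.00000000e+00,  0.00000000e+00,  0.00000000e+00,
         1.00000000e+00]])}
25.0 0.1
```

View pics/top0.png

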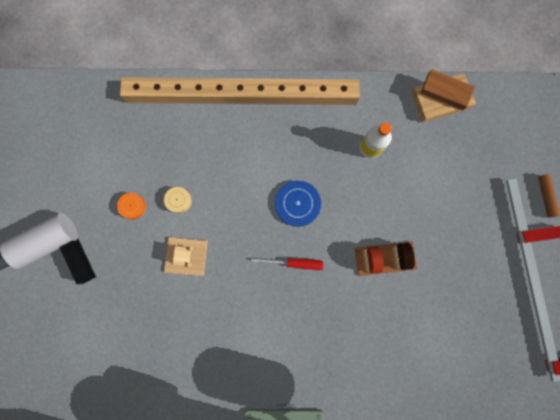

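View pics/side0.png

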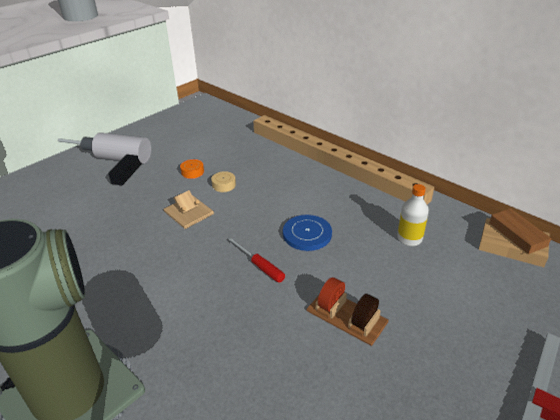

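Top view: plate (298,203), pale disc (177,199), with the orange look-alike at (131,206), rest (186,257), rack (386,258) with red at (376,259) and dark at (406,256), screwdriver (290,264), bottle (376,140). The side view agrees. Next I'll get rough positions and wrist close-ups.

```bash
cat > h.py <<'E'
from plant import ctrl,sensors,optics
import cv2,numpy as np
def cam(n,st=None):
    """-> K, R (cam->world), origin"""
    c=optics.camera_params(n)
    if n!="wrist": return c["mtx"],c["R"].T,-c["R"].T@c["t"]
    T=c["T_tool_cam"]; Re=np.array(st["eef_rot"]); return c["mtx"],Re@T[:3,:3],Re@T[:3,3]+st["eef_pos"]
def ray(C,uv,z):
    K,R,o=C; uv=np.atleast_2d(uv).astype(float)
    d=(R@np.linalg.inv(K)@np.c_[uv,np.ones(len(uv))].T).T
    return o+d*((z-o[2])/d[:,2])[:,None]
def cloud(C,d):
    K,R,o=C; v,u=np.mgrid[:420,:560]
    P=np.dstack([(u-K[0,2])/K[0,0],(v-K[1,2])/K[1,1],np.ones(d.shape)])*d[...,None]
    return P@R.T+o
def down(a): # tool down; tool x at angle a in the plane
    c,s=np.cos(a),np.sin(a); return np.array([[c,s,0],[s,-c,0],[0,0,-1.]])
def shot(tag):
    st=sensors.read_state(); p,d=optics.grab_frame("wrist"); C=cam("wrist",st)
    np.savez(tag,p=p,d=d,K=C[0],R=C[1],o=C[2]); cv2.imwrite(f"pics/{tag}.png",p[:,:,::-1]); return p,d,C
E
python3 - <<'E'
from h import *
C=cam("top")
for n,uv,z in(("plate",(298,203),15),("pale",(177,199),25),("rest",(186,257),10),("red",(376,258),74),("dark",(406,256),74),("sd",(290,264),10),("glue",(376,140),100),("rackc1",(356,275),10),("rackc2",(415,270),10)):
    print(n,ray(C,uv,z).round(0)[0])
st=sensors.read_state();print(np.round(st["eef_rot"],2).tolist())
R=down(0.0)
def tour(tag,x,y,z=330):
    for a in (0,np.pi,np.pi/2,-np.pi/2):
        try: ctrl.move_ptp([x,y,z],down(a)); break
        except ctrl.MotionError as e: print(tag,a,e)
    else: return
    shot(tag); s=sensors.read_state(); print(tag,a,s["t"],np.round(s["q"],2))
tour("w_rest",360,250); tour("w_plate",450,-30); tour("w_rack",350,-265)
cv2.imwrite("pics/w_all.png",np.hstack([cv2.imread(f"pics/{t}.png") for t in("w_rest","w_rack")])[:, :])
im=cv2.imread("pics/w_all.png"); cv2.imwrite("pics/w_all.png",cv2.resize(im,(800,300)))
E
```

```text
plate [600. -35.  15.]
pale [607. 274.  25.]
rest [460. 249.  10.]
red [ 459. -217.   74.]
dark [ 465. -289.   74.]
sd [445. -15.  10.]
glue [ 741. -218.  100.]
rackc1 [ 418. -182.   10.]
rackc2 [ 432. -331.   10.]
[[-0.97, 0.25, -0.0], [0.25, 0.97, -0.0], [0.0, -0.0, -1.0]]
w_rest 0 1.9917 [ 0.41 -0.15  1.75  0.    1.54  1.98]
w_plate 0 3.175 [-0.26 -0.12  1.73  0.    1.53  1.31]
w_rack 0 4.225 [-0.84 -0.14  1.75  0.    1.54  0.73]
```

View pics/w_all.png

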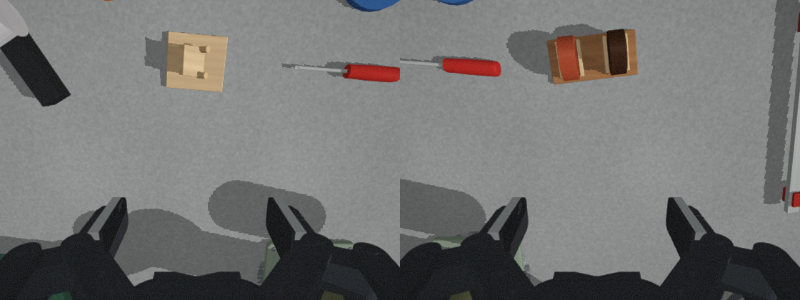

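The wrist views show the rest at (195,60) in the left half. Its board faces right, so downhill is about world -y. In the right half the rack is at (592,55), red disc left and dark disc right. I'll take closer shots and measure from them.

Run:
```python
from h import *
for tag,x,y in(("c_rack",400,-256),("c_plate",540,-35),("c_pale",545,274),("c_rest",405,249)):
    ctrl.move_ptp([x,y,230],down(0)); ctrl.hold(.15); shot(tag)
    
print(sensors.read_state()["t"],np.round(sensors.read_state()["q"],2))
t=["c_rack","c_plate","c_pale","c_rest"]
I=[cv2.imread(f"pics/{k}.png") for k in t]
cv2.imwrite("pics/c_all.png",cv2.resize(np.vstack([np.hstack(I[:2]),np.hstack(I[2:])]),(800,600)))
for k in t:
    D=np.load(k+".npz"); P=cloud((D["K"],D["R"],D["o"]),D["d"]); ok=D["d"]>0
    g=P[300:301,:]; hsv=cv2.cvtColor(D["p"],cv2.COLOR_RGB2HSV)
    m=ok&(P[...,2]>4)&(np.mgrid[:420,:560][0]<230)
    n,l,s,c=cv2.connectedComponentsWithStats(m.astype(np.uint8))
    for i in range(1,n):
        if s[i,4]>500:
            Q=P[l==i]; h=hsv[l==i]
            print(k,s[i].tolist(),"hsv",np.median(h,0),"z pct",np.percentile(Q[:,2],[2,50,90,98]).round(1),"rect",np.round(np.array(cv2.minAreaRect(Q[:,:2].astype(np.float32))[:2]),1).tolist(),round(cv2.minAreaRect(Q[:,:2].astype(np.float32))[2],1))
```

```text
8.3833 [ 0.37  0.02  1.81 -0.    1.32  1.94]
c_rack [0, 0, 85, 39, 2673] hsv [107. 168. 144.] z pct [ 5.3 15.2 16.4 17. ] rect [[558.0, -47.0], [29.3, 76.0]] 2.5
c_rack [195, 80, 157, 92, 11364] hsv [ 13. 141. 111.] z pct [ 6.9 32.1 73.2 74.4] rect [[463.6, -255.9], [72.1, 150.4]] 6.8
c_rack [0, 129, 117, 31, 2658] hsv [  1. 202. 168.] z pct [11.  23.6 26.  26.9] rect [[448.6, -41.1], [108.8, 25.3]] 86.1
c_plate [210, 58, 124, 129, 12463] hsv [107. 165. 159.] z pct [13.9 15.6 16.6 17.2] rect [[603.3, -31.7], [119.1, 118.8]] 1.4
c_plate [0, 216, 60, 14, 708] hsv [ 18.  84. 192.] z pct [ 4.7 10.  11.1 11.6] rect [[502.3, 229.7], [60.9, 13.7]] 88.1
c_plate [429, 217, 118, 13, 841] hsv [ 14. 140. 104.] z pct [ 4.7  8.1 14.2 17.6] rect [[500.7, -264.9], [13.4, 124.9]] 0.4
c_pale [520, 78, 40, 112, 3182] hsv [107. 170. 139.] z pct [ 4.9 15.  16.2 16.8] rect [[595.3, 10.3], [108.8, 36.3]] 10.8
c_pale [236, 90, 70, 73, 3960] hsv [ 21.  85. 198.] z pct [24.  25.5 26.5 27. ] rect [[608.3, 278.0], [64.6, 65.3]] 87.7
c_pale [112, 110, 75, 70, 4132] hsv [ 15. 206. 202.] z pct [ 9.2 25.4 26.4 27. 
[... 181 characters left out ...]
, 12, 808] hsv [ 18.  86. 182.] z pct [ 4.6 10.  11.1 11.7] rect [[506.7, 250.3], [99.0, 11.5]] 89.0
c_rest [71, 0, 76, 26, 1375] hsv [ 15. 208. 194.] z pct [ 5.  24.9 26.2 26.9] rect [[567.5, 393.8], [18.0, 57.2]] 4.9
c_rest [529, 0, 31, 41, 860] hsv [108. 171.  89.] z pct [ 4.4 14.1 15.9 16.6] rect [[563.4, 4.8], [45.9, 16.8]] 33.6
c_rest [221, 79, 108, 102, 9469] hsv [ 18.  86. 181.] z pct [ 8.7 10.6 43.4 50.6] rect [[464.2, 253.3], [100.1, 90.2]] 85.4
c_rest [0, 111, 57, 102, 3048] hsv [96. 31. 31.] z pct [13.2 38.  48.7 49.3] rect [[439.0, 509.5], [84.0, 38.1]] 28.5
c_rest [444, 134, 116, 27, 1279] hsv [  3. 164. 141.] z pct [ 7.8 16.5 24.1 25.3] rect [[454.1, 27.5], [116.2, 24.1]] 85.0
```

View pics/c_all.png

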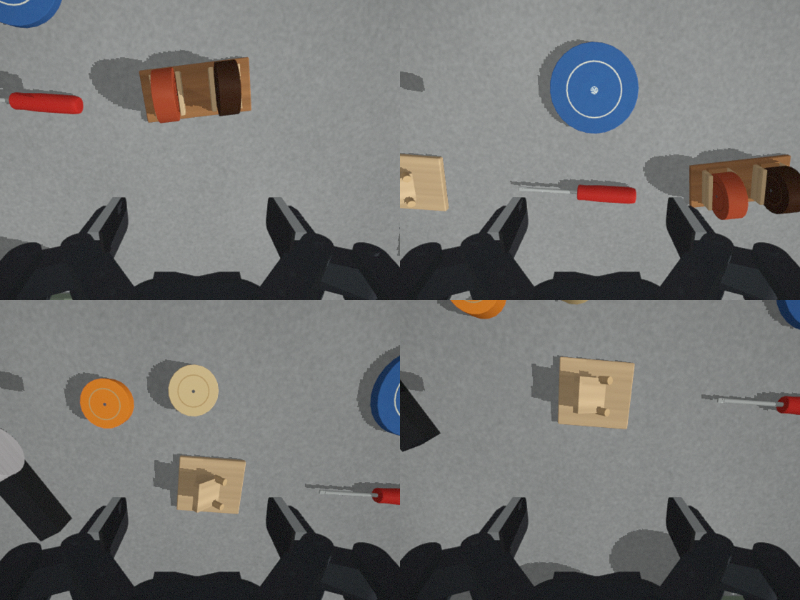

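Fits match the given sizes: plate 119 mm, pale 65 mm, rack 72×150, rest 100×90, and the heights are right. Picture: rack top-left with the dark disc on the right, plate top-right, pale and orange bottom-left, rest bottom-right with its dowels to the right (downhill is world -y). Now I'll place the pale disc and fit the slope.

Run:
```python
from h import *
# slope fit
D=np.load("c_rest.npz"); P=cloud((D["K"],D["R"],D["o"]),D["d"]); 
d=-np.array([np.cos(np.radians(85.4)),np.sin(np.radians(85.4))]); l=np.array([-d[1],d[0]]); c=np.array([464.2,253.3])
Q=P[(D["d"]>0)&(P[...,2]>16)&(np.hypot(*(P[...,:2]-c).transpose(2,0,1))<75)]
x=(Q[:,:2]-c)@d; y=(Q[:,:2]-c)@l; z=Q[:,2]
print("lat",np.percentile(y,[1,50,99]),"x",np.percentile(x,[1,99]),"zmax",z.max())
s=abs(y)<9; xs,zs=x[s],z[s]; r=xs+zs; g=abs(r-np.median(r))<4
print("slope",np.polyfit(xs[g],zs[g],1),"x+z med",np.median(r[g]),g.mean(), "seat x",np.median(r[g])+12.5*2**.5-56.7)
R=down(0); pl=np.array([603.3,-31.7]); pa=np.array([608.3,278.0])
ctrl.move_ptp([*pa,90],R); ctrl.move_l([*pa,28],vel=120)
ctrl.gripper_to(60,force=40); s=sensors.read_state(); print("grip",s["grip_width"],s["grasp_force"])
ctrl.move_l([*pa,100],vel=200); ctrl.move_ptp([*pl,75],R)
print(ctrl.move_l([*pl,42.0],vel=60,threshold=6), sensors.read_state()["eef_pos"])
ctrl.gripper_to(85); ctrl.move_l([*pl,100],vel=200)
ctrl.move_ptp([pl[0]-63,pl[1]-3,230],R); ctrl.hold(.15); p,dd,C=shot("pale_on")
P=cloud(C,dd); print(sensors.read_state()["t"])
hs=cv2.cvtColor(p,cv2.COLOR_RGB2HSV)
for n,m in(("pale",(P[...,2]>35)&(P[...,2]<45)),("plate",(P[...,2]>10)&(hs[...,0]>95)&(hs[...,0]<120)&(hs[...,1]>100))):
    m[230:]=0; k,L,S,_=cv2.connectedComponentsWithStats(m.astype(np.uint8)); i=1+S[1:,4].argmax(); q=P[L==i]
    print(n,S[i,4],np.round(cv2.minAreaRect(q[:,:2].astype(np.float32))[0],1),np.round(cv2.minAreaRect(q[:,:2].astype(np.float32))[1],1),np.median(q[:,2]))
```

```text
lat [-62.45743395 -43.84729276  18.63016029] x [-55.14357922  59.04161258] zmax 298.9945464823359
slope [-0.98330351 33.35143079] x+z med 33.37452753288766 0.8793296089385475 seat x -5.6478029374486525
grip 64.81417496129576 44.619736075401306
True [602.21306878 -30.83798606  43.74657865]
14.1417
pale 4445 [600.8 -29.8] [65.1 65.1] 40.44836529933622
plate 7390 [603.1 -31.8] [118.1 118.6] 15.343316717153954
```

Run:
```python
from h import *
def fitc(q):
    A=np.c_[2*q,np.ones(len(q))]; s=np.linalg.lstsq(A,(q**2).sum(1),rcond=None)[0]; return s[:2],np.sqrt(s[2]+s[:2]@s[:2])
for tag in("c_plate","pale_on"):
    D=np.load(tag+".npz"); C=(D["K"],D["R"],D["o"]); hs=cv2.cvtColor(D["p"],cv2.COLOR_RGB2HSV); v,u=np.nonzero((hs[...,1]<100)&(hs[...,2]>150))
    q=ray(C,np.c_[u,v],15)[:,:2]; r=np.hypot(*(q-[603,-31.7]).T); q=q[abs(r-37.5)<5]
    for _ in range(4):
        c,R=fitc(q); q=q[abs(np.hypot(*(q-c).T)-R)<2]
    print(tag,len(q),c,R)
D=np.load("pale_on.npz"); C=(D["K"],D["R"],D["o"]); hs=cv2.cvtColor(D["p"],cv2.COLOR_RGB2HSV)
P=cloud(C,D["d"]); m=((P[...,2]>36)&(P[...,2]<45)).astype(np.uint8); m[230:]=0
c=max(cv2.findContours(m,0,1)[0],key=cv2.contourArea)[:,0]; print("pale top",fitc(ray(C,c,40)[:,:2]))
D=np.load("c_rest.npz"); P=cloud((D["K"],D["R"],D["o"]),D["d"]); 
d=-np.array([np.cos(np.radians(85.4)),np.sin(np.radians(85.4))]); l=np.array([-d[1],d[0]]); c=np.array([464.2,253.3])
m=(D["d"]>0)&(P[...,2]>16)&(P[...,2]<70)&(np.hypot(*(P[...,:2]-c).transpose(2,0,1))<75); m[185:]=0
Q=P[m]; x=(Q[:,:2]-c)@d; y=(Q[:,:2]-c)@l; z=Q[:,2]
for a in range(16,54,5):
    k=(z>=a)&(z<a+5); print(a,k.sum(),"lat",np.percentile(y[k],[1,99]).round(1),"x",np.percentile(x[k],[1,99]).round(1)) if k.any() else 0
s=(abs(y)<9)&(z<48)&(z>20); r=(x+z)[s];print("x+z",np.median(r),np.percentile(r,[10,90]))
```

```text
c_plate 670 [602.96409881 -31.72743145] 36.74977752025493
pale_on 748 [603.30040104 -32.21520103] 36.21843217194731
pale top (array([600.86021304, -29.69082337]), np.float64(32.297532708970564))
16 56 lat [-14.8  14. ] x [11.  13.7]
21 171 lat [-17.9  24.6] x [ 3.6 13.1]
26 301 lat [-23.7  24.8] x [ 1.8 11.3]
31 464 lat [-23.9  24.3] x [-3.2 21.1]
36 383 lat [-22.7  23.6] x [-8.4 17.3]
41 350 lat [-21.8  21.6] x [-25.8  -6.7]
46 578 lat [-21.6  21.8] x [-25.  -12.2]
51 144 lat [-21.3  21.6] x [-20.7 -16.7]
x+z 33.30000765339934 [31.62124724 34.30367993]
```

Pale sits about 3 mm off the ring centre, which is inside 6. Seat ≈ (464.7, 259, 56.7). Next: check reachability, pick the dark disc and lean it.

```bash
cat >> h.py <<'E'
d=np.r_[-np.cos(np.radians(85.4)),-np.sin(np.radians(85.4)),0]; Z=np.array([0,0,1.])
n=(d+Z)/2**.5; ds=(d-Z)/2**.5              # slope normal, downslope
seat=np.array([464.7,258.5,56.7])
def frame(y,z): return np.c_[np.cross(y,z),y,z]
E
python3 - <<'E'
from h import *
D=np.load("c_rack.npz"); P=cloud((D["K"],D["R"],D["o"]),D["d"])
m=(D["d"]>0)&(P[...,2]>66)&(P[...,2]<78); m[230:]=0
k,L,S,c=cv2.connectedComponentsWithStats(m.astype(np.uint8))
for i in range(1,k):
    if S[i,4]>100: r=cv2.minAreaRect(P[L==i][:,:2].astype(np.float32)); print(S[i,4],np.round(r[0],1),np.round(r[1],1),r[2])
dk=np.array([468.1,-294.2]); a0=np.radians(6.8)
for s in(1,-1):
    Rr=down(a0 if s>0 else a0+np.pi); Rl=frame(s*n,ds); Rm=frame(s*np.cross(Z,d),-n)
    for nm,p,R in(("rack",[*dk,75],Rr),("rackhi",[*dk,180],Rr),("lean",seat-34*ds,Rl),("leanhi",seat-34*ds+60*n,Rl),("rim",seat,Rm),("rimhi",seat+80*n,Rm)):
        q=ctrl.solve_ik(p,R); print(s,nm,None if q is None else np.round(q,2))
E
```

```text
1693 [ 467.8 -293.5] [44.7 25. ] 6.225228786468506
1644 [ 458.9 -218.3] [45.1 25.2] 6.3901448249816895
1 rack [-0.72  0.38  1.74 -0.    1.03  0.73]
1 rackhi [-0.72  0.23  1.67 -0.    1.23  0.73]
1 lean [ 0.66  0.72  1.39 -0.55  1.62  2.46]
1 leanhi [ 0.62  0.61  1.48 -0.57  1.62  2.41]
1 rim [-0.07  0.41  2.    0.99  1.01 -0.67]
1 rimhi [-0.2   0.27  2.02  0.87  1.15 -0.62]
-1 rack [-0.72  0.38  1.74 -0.    1.03 -2.41]
-1 rackhi [-0.72  0.23  1.67 -0.    1.23 -2.41]
-1 lean [ 0.66  0.72  1.39 -0.55  1.62 -0.68]
-1 leanhi [ 0.62  0.61  1.48 -0.57  1.62 -0.73]
-1 rim [-0.07  0.41  2.    0.99  1.01  2.47]
-1 rimhi [-0.2   0.27  2.02  0.87  1.15  2.52]
```

Run:
```python
from h import *
dk=np.array([467.9,-294.0]); Rr=down(np.radians(6.5)); Rl=frame(n,ds)
ctrl.gripper_to(45); ctrl.move_ptp([*dk,120],Rr); ctrl.move_l([*dk,75],vel=100)
ctrl.gripper_to(20,force=50); s=sensors.read_state(); print("grip",s["grip_width"],s["grasp_force"],s["force"])
ctrl.move_l([*dk,170],vel=200)
T=seat-34*ds
ctrl.move_ptp(T+40*n-4*ds,Rl); s=sensors.read_state(); print(s["grip_width"],s["grasp_force"],s["t"])
print(ctrl.move_l(T+6*n-4*ds,vel=120)); 
print(ctrl.move_l(T-4*n-4*ds,vel=20,threshold=5)); p=np.array(sensors.read_state()["eef_pos"]); print("off slope",(p-T)@n,(p-T)@ds,p)
print(ctrl.move_l(p+12*ds,vel=25,threshold=6)); p=np.array(sensors.read_state()["eef_pos"]); print("off",(p-T)@n,(p-T)@ds,sensors.read_state()["force"])
ctrl.gripper_to(42); ctrl.hold(.2); 
ctrl.move_l(p-45*ds,vel=150); s=sensors.read_state();print(s["t"],s["q"])
p,_=optics.grab_frame("side"); t,_=optics.grab_frame("top")
cv2.imwrite("pics/lean.png",np.hstack([cv2.resize(p[100:260,120:330],None,fx=1.9,fy=1.9),cv2.resize(t[180:340,100:310],None,fx=1.9,fy=1.9)])[:,:,::-1])
```

```text
grip 23.967431370807887 50.64128637313843 [ 0.07610571 -0.64581153  2.45160505]
23.984596527141733 50.540029406547546 19.25
False
True
off slope 0.1839080388336689 -3.7803840050361215 [466.89090486 284.99435643  83.54480835]
True
off 0.2532646368992218 -0.8470855166702821 [1.10386873 0.03114223 2.11965803]
21.3167 [ 0.69801176  0.72252632  1.3067031  -0.53516097  1.7058273   2.44136197]
```

View pics/lean.png

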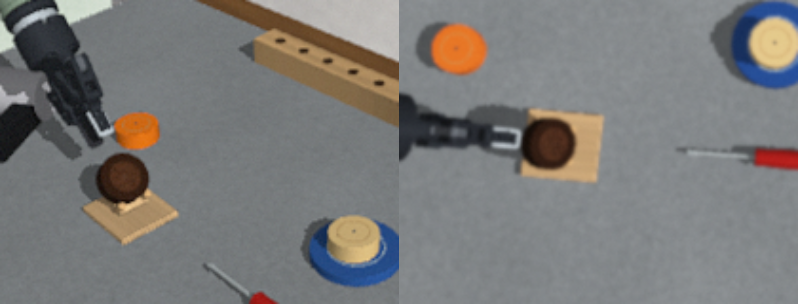

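The dark disc leans flat in the seat against both dowels: side crop around (122,180), top crop (550,143). The slope contact agrees with the seat to 1 mm. Now the rim grasp and gentle placing.

Run:
```python
from h import *
l=np.cross(Z,d); Rm=frame(l,-n); Rv=frame(l,-Z); h=9.5
print("tips",ctrl.tcp_to_tips)
s0=seat-0.4*ds
try: ctrl.move_ptp([440,240,260],Rv)
except ctrl.MotionError as e: print(e)
ctrl.gripper_to(85); print("tips",ctrl.tcp_to_tips)
ctrl.move_ptp(s0+75*n,Rm); ctrl.move_l(s0+h*n,vel=80); 
ctrl.gripper_to(60,force=40); s=sensors.read_state(); print("grip",s["grip_width"],s["grasp_force"],s["force"],np.array(s["eef_pos"])-s0-h*n,ctrl.tcp_to_tips)
ctrl.move_l(s0+(h+60)*n,vel=120); s=sensors.read_state(); print("grip",s["grip_width"],s["grasp_force"],s["force"],s["t"])
```

```text
tips 25.0
tips 25.0
grip 64.88528720620859 42.707889676094055 [-2.35212142 -3.83922533  5.27448502] [-0.11521079 -0.23129336  0.78438547] 25.0
grip 64.62714814846065 44.443790316581726 [-0.34772213  0.65518138  0.12166707] 26.5833
```

Run:
```python
from h import *
l=np.cross(Z,d); Rv=frame(l,-Z); t=np.array([601.5,-30.7])
ctrl.move_ptp([440,240,200],Rv); ctrl.move_ptp([*t,90],Rv); ctrl.hold(.2)
ctrl.move_l([*t,66],vel=60); ctrl.hold(.2)
print(ctrl.move_l([*t,59],vel=12,threshold=4)); s=sensors.read_state(); print(s["eef_pos"],s["force"],s["grip_width"])
p,_=optics.grab_frame("side"); cv2.imwrite("pics/place.png",cv2.resize(p[170:270,250:370],None,fx=5,fy=5,interpolation=2)[:,:,::-1]); print(s["t"])
```

```text
True
[601.75828647 -30.7860164   62.52558328] [-0.67851734  0.1973673   3.90355656] 65.01700675708726
30.1833
```

View pics/place.png

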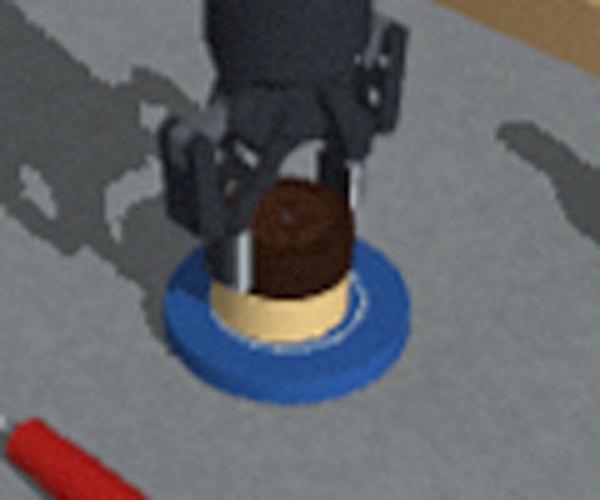

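The dark disc (300,240) sits on the pale one (282,310) at the expected height. Releasing and measuring.

```bash
cat >> h.py <<'E'
def fitc(q):
    A=np.c_[2*q,np.ones(len(q))]; s=np.linalg.lstsq(A,(q**2).sum(1),rcond=None)[0]; return s[:2],np.sqrt(s[2]+s[:2]@s[:2])
def stack(tag):
    """wrist view: dark top rim; visible part of pale rim by hue"""
    p,dd,C=shot(tag); P=cloud(C,dd); m=((P[...,2]>60)&(P[...,2]<70)&(dd>0)).astype(np.uint8); m[230:]=0
    c=max(cv2.findContours(m,0,1)[0],key=cv2.contourArea)[:,0]; print("dark",fitc(ray(C,c,65)[:,:2]),"z",np.median(P[...,2][m>0]))
    v,u=np.nonzero(m); q=P[v,u]; print("tilt",np.linalg.lstsq(np.c_[q[:,:2]-q[:,:2].mean(0),np.ones(len(q))],q[:,2],rcond=None)[0][:2])
def sidecheck():
    # silhouettes edges of dark and pale in the two fixed views: midpoints of mask rows, by ray at mid heights
    for nm in("side","top"):
        p,d=optics.grab_frame(nm); C=cam(nm); P=cloud(C,d); w=np.hypot(P[...,0]-602,P[...,1]+31)<45
        hs=cv2.cvtColor(p,cv2.COLOR_RGB2HSV)
        pale=w&(hs[...,0]>12)&(hs[...,0]<30)&(hs[...,2]>110)&(hs[...,1]>50); dark=w&(hs[...,2]<95)&((hs[...,0]<20)|(hs[...,0]>165))&(P[...,2]>38)
        for k,m in(("pale",pale),("dark",dark)):
            v,u=np.nonzero(m)
            if len(u): print(nm,k,len(u),"cols",u.min(),u.max(),"rows",v.min(),v.max())
        cv2.imwrite(f"pics/st_{nm}.png",p[:,:,::-1]); np.savez("st_"+nm,p=p,d=d)
E
python3 - <<'E'
from h import *
ctrl.gripper_to(85); s=sensors.read_state(); p=np.array(s["eef_pos"]); ctrl.move_l(p+[0,0,70],vel=150)
ctrl.move_ptp([540.3,-34.7,230],down(0)); ctrl.hold(.15); stack("stk"); sidecheck(); print(sensors.read_state()["t"])
w=cv2.imread("pics/stk.png")[40:200,190:370]; s=cv2.imread("pics/st_side.png")[190:270,260:350]
cv2.imwrite("pics/st.png",np.hstack([cv2.resize(w,(450,400),interpolation=2),cv2.resize(s,(350,400),interpolation=2)]))
E
```

```text
dark (array([602.6410344 , -30.42837001]), np.float64(32.327424781162556)) z 65.45479165786384
tilt [1.14085046e-03 6.78056666e-05]
side pale 216 cols 293 319 rows 224 237
side dark 574 cols 292 320 rows 205 229
32.8083
```

View pics/st.png

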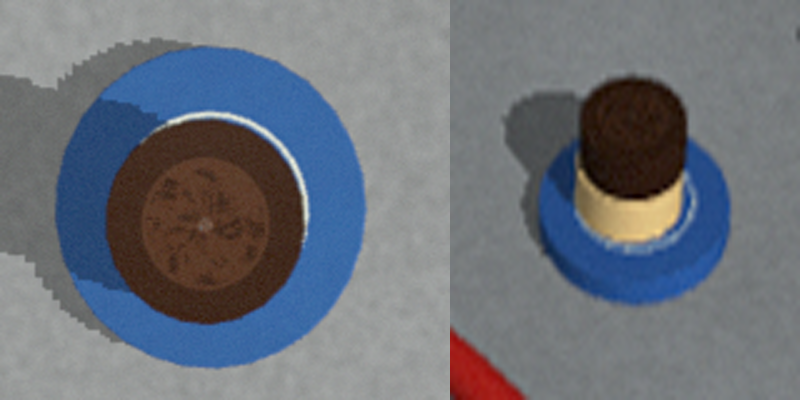

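The stack is flat (tilt about 0.001 rad, top at 65 mm). The dark disc is about 2 mm off the pale one (limit 5), and the pale disc about 3 mm off the ring (limit 7). Handing in.

```bash
python3 -c "
from plant import ctrl
print(ctrl.finish_job())"
```

```text
the job is handed in; nothing more can be done
None
```

The job is handed in, with no verdict reported back: the pale disc lies flat about 3 mm off the plate's ring centre, and the dark disc, leaned on the rest and re-gripped by its rim, lies flat on it about 2 mm off-centre; I never moved the spare, glue bottle or screwdriver.

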